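Clear the run-out cone from the thread stand

TASK

The thin cone on the thread stand has nearly run out. Swing the stand's guide bar well aside, slide the thin cone straight up off its pin, and stand it upright in the empty compartment of the wooden thread tray, setting it down rather than dropping it; then turn the guide bar back in line over the pins so that its eyelet is above the full cone again. Do not drag or tip the stand, and leave the full cone and the other things where they are.

Things in the scene. Friction and masses are not known exactly. Their poses are not given: they have to be found in the camera images.
- stand: free-standing two-cone thread stand, 1.5 kg: flat grey base 120 x 285 x 14 mm; origin at the centre of its underside, x across, y along, z up. Two 9 mm black pins at y = +100 and -100 mm; cones sit 18 mm and pin tips end 110 mm above the underside (a tapered foot 25 mm wide, 18 mm tall centres each cone). A steel mast at x = y = 0, 16 mm thick below, 11 mm above, carries the guide bar
- mast_top (a point): point on the mast's axis at the height of the guide bar's rod, 225 mm above the stand's underside; the bar turns about this vertical axis
- bar (a joint): angle of the guide bar about the mast (rad), counter-clockwise from above positive, -1.7 to 1.7; 0 = in line over both pins (along the stand's y). A level 10 mm black rod with a 31 mm steel eyelet at each end, 100 mm from the mast, and a hub 22 mm wide, 24 mm tall. It turns under a light push (about 0.4 N at 70 mm from the mast) and stays where it is left
- thin_mid (a point): centre, half-way up, of the thin cone, nearly run out: tapered wound thread cone on a white core, 95 mm tall, 47 mm in diameter near the foot, 33 mm near the top (38 mm at 60 mm above its foot), about 40 g, z up its axis. Its bore tapers from 32 mm at the foot to 16 mm at the top. It stands on either one of the stand's two pins
- full_mid (a point): centre, half-way up, of the full cone on the other pin: the same core, 95 mm tall, 68 mm in diameter near the foot and 54 mm near the top; it stays there
- tray: dark wooden thread tray 198 x 198 x 36 mm that stays put, with 2 x 2 compartments each 90 mm square inside, walls and floor 6 mm thick, cross walls 4 mm lower than the rim; origin at the centre of its underside. It may be turned any way; three compartments are taken
- slot (a point): centre of the floor of the tray's empty compartment (6 mm above the tray's underside, 30 mm below the rim of its walls)
- spare: bystander: another full cone, 95 mm tall, standing in the tray's compartment diagonally opposite the empty one; origin at the centre of its foot
- binding: bystander: roll of binding tape lying flat in the tray, 68 mm in diameter, 26 mm high; origin at the centre of its underside
- tin: bystander: round metal pin tin in the tray, 72 mm in diameter, 28 mm high; origin at the centre of its underside
- shears: bystander: dressmaking shears 220 mm long lying on the table to the left of the stand, about 15 mm high; origin near the pivot screw
- cushion: bystander: round pincushion on a wooden foot, 72 mm in diameter, 55 mm high with its pins; origin at the centre of its underside
Not all that is in view belongs to the job. What is shaped like the part that bears full_mid but yellow is not meant. Leave any yellow look-alike of the part that bears thin_mid alone.

How it is judged:
On the way, in this order (a step that is already met when the one before it is completed fails the run):
1. the guide bar is swung well aside (at least 0.8 rad, about 45 degrees) ((value of joint bar above 0.8 rad or value of joint bar below -0.8 rad)), for 0.2 s.
2. the thin cone is drawn up off its pin (its centre more than 150 mm above the stand's underside) (z of thin_mid in the frame of stand above 0.15 m), for 0.1 s.
3. the thin cone stands upright on the floor of the empty compartment (horizontal distance between thin_mid and slot below 0.032 m and z of thin_mid in the frame of slot below 0.052 m and angle between thin_mid's own z axis and vertical below 0.12 rad), for 0.2 s.
At the end, for the whole second after the job is handed in: The thin cone stands upright (within 0.12 rad) on the floor of the tray's empty compartment; the guide bar is back in line over the pins within 0.18 rad (eyelet within 18 mm of the pin's axis); the full cone still sits on its pin, within 30 mm of where it was, and the stand within 20 mm (all of step 3 and value of joint bar between -0.18 and 0.18 rad and z of full_mid in the frame of stand below 0.072 m and distance of full_mid from where it was at the start of the episode below 0.03 m and distance of stand from where it was at the start of the episode below 0.02 m); the robot touches nothing.
It fails at once if the stand is dragged more than 20 mm or tipped more than 0.1 rad (distance of stand from where it was at the start of the episode above 0.02 m or angle between stand's own z axis and vertical above 0.1 rad).
It fails at once if the thin cone is dropped (falls free at more than 0.6 m/s, some 20 mm) (linear speed of thin above 0.6 m/s and contact force between the fingers and thin below 0.05 N).
It fails at once if the full cone or another bystander is disturbed by more than 30 mm (distance of any of full_mid, spare, binding, tin, shears, cushion from where it was at the start of the episode above 0.03 m).
It also fails if it takes over 72 s, if anything falls off the work surface, if the arm or the gripper's body presses on something with over 40 N, if the wrist force passes 120 N, or if a joint passes its speed limit or range.

ROBOT

A 6-joint arm with a two-finger parallel gripper is mounted at the origin on the work surface. World frame = base frame: x ahead of the robot, y to its left, z up, the work surface at z = 0. Lengths are in m, angles in rad, forces in N, time in s.
With the tool pointing down it reaches from about 0.3 to 0.875 m from the base axis. Payload 6.4 kg.
Tool frame: the origin (TCP) lies midway between the tips of the shut fingers; the grasp point (between the pads) lies 19 mm behind it; x points along the fingers, y is the direction in which the jaws open and shut, and the axes are right-handed (so a half turn about x gives the same grasp; the last joint's range is limited). The gripper opens to 85 mm and grips with 20 to 120 N. Pads are 22 mm wide; open, the fingers measure 114 mm over their backs; the gripper's body (76 mm by 85 mm) begins 54 mm behind the grasp point. The pads swing forward as they close: fully open they stand 13 mm farther back than shut.
Start: joints at [1.094, 0.181, 1.607, -0, 1.354, -0.206], TCP at [0.154, 0.554, 0.231] pointing down, gripper open.
Joint ranges: [-2.99, 2.99], [-0.89, 2.07], [0.3, 2.58], [-1.14, 4.28], [0, 2.63], [-3.12, 3.12]. Speed limits (rad/s): [2.57, 2.57, 3.01, 3.14, 3.14, 3.14].

INTERFACE

Orientations are given as a 3x3 rotation matrix whose columns are the frame's x, y, z axes.
In Python, from cell import sense, get_image, finish_job, find_in, trace, pinpoint gives the robot as it stands. The module is installed in compiled form; this text tells all that it offers.
- The arm moves only by the tool servo_tool, never from a script. Its argument "motion" is a list of rows, each an object of numbers: "wx", "wy", "wz": the turn, a rotation vector about the tool's x, y, z in degrees; "x", "y", "z": the shift along the tool's x, y, z in m; "claw": the finger opening in m, from 0 to 0.0854. A call has 1 to 20 rows; each row is the pose to reach, as a shift and turn from the pose commanded when the call began, along the tool's axes at that moment; what a row does not reach only later rows make up. A row lasts 1/10 s, in which the tool goes at most 50 mm and 8.59 degrees, less where a joint would pass 70% of its speed; a pose out of reach is approached as far as the arm can. A call with a gripper value outside its range is refused whole. The fingers move at their own pace and stop on an object; "grip_force" is the grip in N (left out, the last holds). Time passes only in rows, so rows that repeat a pose let the fingers close. It gives the time, the measured TCP pose, the force and the opening at its end, in the units of the state.
- sense(): the state, without advancing time (a new reading comes with each control period).
- get_image(name): name is "side" or "top"; returns a dict with "pixels" (420x560x3 uint8, red, green, blue), "fx", "fy", "cx", "cy" (pixels), "extrinsics" (4x4, takes a point from world to camera coordinates). Camera axes: x right, y down, z forward; pixel columns grow to the right and rows downward; lengths in m; the calibration is good to about 2 mm. A picture is of the moment at which its call begins. There is no depth.
- finish_job(): hands the job in, once; it reports no verdict.
Trained networks look in a picture, given as the dict that the camera call returned (one of the last four; its "shot" number tells which), for a name from the list of things; names that differ only in an ending like _2 or _b are one class to them, and where a whole thing is asked for, a point or a joint stands for the part that bears it (a point fixed in the world has none). Each returns a list of dicts, best first, with "confidence" (0 to 1); they miss things now and then, are a little off and sometimes report something else, mostly with a low value. They report only what shows in the picture. A call takes as long as a camera call. They do not tell look-alikes from the thing itself.
- find_in(picture, label): "point" ([column, row] as shares, 0 to 1, of the picture: columns of its width, rows of its height, amid what is visible of it).
- trace(picture, label): "mask" (420x560 bool, what is visible of it) and "point" ([column, row] as shares, 0 to 1, of the picture: columns of its width, rows of its height, amid what is visible of it).
- pinpoint(picture, label): "point" ([column, row] as shares, 0 to 1, of the picture: columns of its width, rows of its height: a listed point, or the origin of a listed thing).
The state is a dict: "time_s": time; "joint_positions": joint angles; "qvel": joint speeds; "effort": joint torques, N m; "tcp_pos": TCP position; "orientation": TCP orientation; "ft_force": force on the tool from outside, world axes, zero at the start; "moment": the same for the moment, N m; "gripper_width": finger opening in m.
Only numpy, scipy, OpenCV 4.12 (cv2) and the standard library are available. Lean on these libraries where they do the work, as an engineer would, in place of code of your own. Each camera call takes 0.05 s, during which the arm holds its last target. There are 200 camera calls.

## Working session

There is one attempt and no reset: what is moved stays moved. The work goes in short steps, Python scripts to look and compute and a tool call to move; the robot and the scene stay as the last step left them, time stands still between calls to the robot, and variables do not carry over. Pictures are saved under pics/ and viewed, about 8 in all and at most 12, crops included, and the job is handed in when it is done.

Besides the shell and the picture viewer there is one more tool, called after "Emit:" as a command line: name --argument value ..., lists and objects as JSON in quotes. servo_tool: Moves the arm, as the interface text tells. Its arguments: {"type":"object","properties":{"motion":{"type":"array"},"grip_force":{"type":"number"}},"required":["motion"]}

```bash
mkdir -p pics; cat > h.py <<'E'
import numpy as np, cv2
from cell import *
def save(p,f,s=1): cv2.imwrite('pics/'+f,cv2.cvtColor(p['pixels'],cv2.COLOR_RGB2BGR))
def ray(p,pt):
    E=np.array(p['extrinsics']);R,t=E[:3,:3],E[:3,3]
    u,v=pt[0]*560,pt[1]*420
    d=R.T@np.array([(u-p['cx'])/p['fx'],(v-p['cy'])/p['fy'],1]);return -R.T@t,d/np.linalg.norm(d)
def atz(p,pt,z):
    o,d=ray(p,pt);return o+d*(z-o[2])/d[2]
def tri(p,a,q,b):
    o1,d1=ray(p,a);o2,d2=ray(q,b)
    s=np.linalg.lstsq(np.c_[d1,-d2],o2-o1,rcond=None)[0]
    x,y=o1+s[0]*d1,o2+s[1]*d2;return (x+y)/2,np.linalg.norm(x-y)
def proj(p,X):
    E=np.array(p['extrinsics']);c=E[:3,:3]@X+E[:3,3];return np.array([p['fx']*c[0]/c[2]+p['cx'],p['fy']*c[1]/c[2]+p['cy']])
E
cat > a.py <<'E'
from h import *
np.set_printoptions(precision=3,suppress=True)
S=get_image('side');T=get_image('top');save(S,'s0.png');save(T,'t0.png')
for P in(S,T): print('cam',ray(P,[.5,.5]))
Z=dict(stand=0,mast_top=.225,thin_mid=.0655,full_mid=.0655,tray=0,slot=.006,spare=0,binding=.006,tin=.006,shears=0,cushion=0)
for n,z in Z.items():
    for k,P in(('S',S),('T',T)):
        for r in pinpoint(P,n)[:4]:
            print(n,k,round(r['confidence'],2),np.array(r['point'])*[560,420],atz(P,r['point'],z))
E
python3 a.py
```

```text
cam (array([-0.302, -0.71 ,  1.08 ]), array([ 0.518,  0.541, -0.662]))
cam (array([0.297, 0.047, 1.078]), array([ 0.169, -0.008, -0.986]))
stand S 0.68 [292.6   208.992] [0.577 0.145 0.   ]
stand T 0.79 [243.992 183.498] [0.562 0.142 0.   ]
stand T 0.5 [203.784 181.608] [0.569 0.26  0.   ]
mast_top S 0.94 [292.88  157.206] [0.567 0.133 0.225]
mast_top S 0.41 [191.072 224.406] [0.167 0.116 0.225]
mast_top T 0.98 [236.6   155.694] [0.574 0.14  0.225]
thin_mid S 0.65 [315.   206.22] [0.583 0.05  0.065]
thin_mid S 0.59 [333.48  234.192] [ 0.526 -0.076  0.065]
thin_mid T 0.67 [275.688 172.2  ] [0.576 0.049 0.065]
thin_mid T 0.67 [316.12  180.894] [ 0.55  -0.062  0.065]
full_mid S 0.77 [266.728 183.918] [0.555 0.246 0.065]
full_mid S 0.69 [225.288 195.006] [0.419 0.303 0.065]
full_mid T 0.89 [173.376 226.296] [0.43  0.327 0.065]
full_mid T 0.7 [206.584 178.08 ] [0.563 0.24  0.065]
tray S 0.89 [374.472 289.212] [ 0.489 -0.264  0.   ]
tray T 0.97 [380.296 206.598] [ 0.487 -0.251  0.   ]
slot S 0.96 [348.712 286.02 ] [ 0.443 -0.207  0.006]
slot T 0.57 [368.088 221.886] [ 0.442 -0.212  0.006]
slot T 0.41 [233.912 154.812] [0.648 0.172 0.006]
spare S 0.72 [397.488 284.802] [ 0.548 -0.302  0.   ]
spare S 0.57 [374.976 308.406] [ 0.436 -0.306  0.   ]
spare T 0.62 [397.992 192.108] [ 0.529 -0.305  0.   ]
binding S 0.75 [377.328 307.02 ] [ 0.44  -0.31   0.006]
binding S 0.43 [364.896 266.91 ] [ 0.533 -0.196  0.006]
binding S 0.18 [291.2   205.296] [0.582 0.157 0.006]
binding T 0.91 [398.216 226.002] [ 0.429 -0.297  0.006]
tin S 0.49 [374.584 308.49 ] [ 0.431 -0.307  0.006]
tin T 0.8 [361.704 190.092] [ 0.535 -0.199  0.006]
shears S 0.78 [226.8  180.39] [0.524 0.429 0.   ]
shears T 0.91 [140.784 200.592] [0.516 0.442 0.   ]
cushion S 0.54 [187.824 226.212] [0.277 0.334 0.   ]
cushion T 0.78 [176.512 283.206] [0.278 0.331 0.   ]
```

View pics/s0.png

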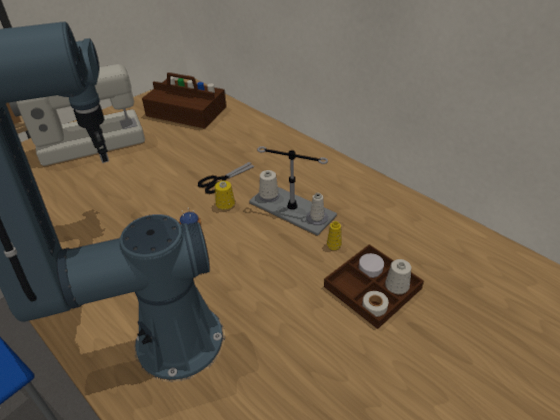

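View pics/t0.png

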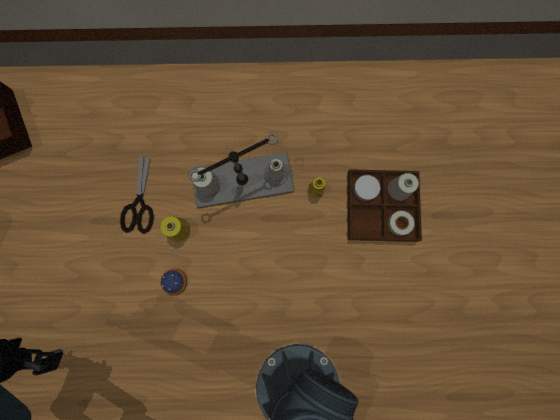

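Side: thin white cone at (316,207), full cone at (267,185), yellow look-alikes at (335,235) and (224,195), bar hub at (292,157). Top: bar eyelets at about (272,138) and (196,175), empty compartment at (367,222).

```bash
cat > b.py <<'E'
from h import *
np.set_printoptions(precision=3,suppress=True)
S=get_image('side');T=get_image('top')
s=sense();print(s['tcp_pos'],'\n',np.array(s['orientation']),s['gripper_width'])
f=lambda u,v:[u/560,v/420]
e1,e2=atz(T,f(272,139),.225),atz(T,f(196,175),.225);print('eyelets top',e1,e2,np.linalg.norm(e1-e2),np.degrees(np.arctan2(*(e2-e1)[:2])))
e1,e2=atz(S,f(324,161),.225),atz(S,f(262,150),.225);print('eyelets side',e1,e2,np.linalg.norm(e1-e2),np.degrees(np.arctan2(*(e2-e1)[:2])))
for P,Q,n in((S,T,'thin_mid'),(S,T,'full_mid'),(S,T,'mast_top'),(S,T,'slot')):
    for a in pinpoint(P,n)[:2]:
        for b in pinpoint(Q,n)[:2]:
            X,e=tri(P,a['point'],Q,b['point'])
            if e<.03: print(n,X,e)
for P in(S,T):
  for n,z in(('stand',.014),('tray',.036),('bar',.225)):
    r=trace(P,n)
    if not r: print(n,'none');continue
    m=np.argwhere(r[0]['mask'])[:,::-1].astype(np.float32)
    q=np.array([atz(P,f(u+.5,v+.5),z)[:2] for u,v in m],np.float32)
    print(n,r[0]['confidence'],cv2.minAreaRect(q))
E
python3 b.py
```

```text
[0.154 0.554 0.231] 
 [[-0.     0.267  0.964]
 [ 0.     0.964 -0.267]
 [-1.     0.    -0.   ]] 0.08542802543018777
eyelets top [0.613 0.056 0.225] [0.529 0.234 0.225] 0.1968876309702977 -25.488323404537606
eyelets side [0.618 0.051 0.225] [0.529 0.231 0.225] 0.2009495569703455 -26.472259137946075
thin_mid [ 0.549 -0.062  0.043] 0.0012535594025477072
thin_mid [ 0.507 -0.04   0.164] 0.029235681465046
thin_mid [0.591 0.048 0.051] 0.001264567251965269
full_mid [0.56  0.247 0.067] 0.0022414910763476396
full_mid [0.434 0.329 0.04 ] 0.011062794793620054
mast_top [0.579 0.14  0.224] 0.011877626661128482
slot [ 0.447 -0.215 -0.006] 0.00033703773198536646
stand 0.66 ((0.658768892288208, 0.2203178107738495), (0.4864087998867035, 0.2958362102508545), 42.19584655761719)
tray 0.97 ((0.47919631004333496, -0.26405462622642517), (0.21247591078281403, 0.21970580518245697), 87.46627807617188)
bar 0.63 ((0.5861368775367737, 0.11036305129528046), (0.030968977138400078, 0.14132621884346008), 22.029993057250977)
stand 0.88 ((0.5845726132392883, 0.15089087188243866), (0.18350616097450256, 0.2867031395435333), 15.71829891204834)
tray 0.67 ((0.484646201133728, -0.25204843282699585), (0.20389531552791595, 0.2008485049009323), 87.2909164428711)
bar 0.97 ((0.5709449052810669, 0.14657652378082275), (0.030735081061720848, 0.22822704911231995), 25.482820510864258)
```

Emit:
servo_tool --motion '[{"x":-0.05,"claw":0},{"x":-0.09,"claw":0},{"x":-0.09,"y":-0.36,"z":0.528},{"x":-0.09,"y":-0.36,"z":0.528},{"x":-0.09,"y":-0.36,"z":0.528},{"x":-0.09,"y":-0.36,"z":0.528},{"x":-0.09,"y":-0.36,"z":0.528},{"x":-0.09,"y":-0.36,"z":0.528},{"x":-0.09,"y":-0.36,"z":0.528},{"x":-0.09,"y":-0.36,"z":0.528},{"x":-0.09,"y":-0.36,"z":0.528},{"x":-0.09,"y":-0.36,"z":0.528},{"x":-0.09,"y":-0.36,"z":0.528},{"x":-0.09,"y":-0.36,"z":0.528},{"x":-0.09,"y":-0.36,"z":0.528},{"x":-0.09,"y":-0.36,"z":0.528},{"x":-0.09,"y":-0.36,"z":0.528}]'

```text
$.motion[0]: bad value
```

Emit:
servo_tool --motion '[{"wx":0,"wy":0,"wz":0,"x":-0.05,"y":0,"z":0,"claw":0.001},{"wx":0,"wy":0,"wz":0,"x":-0.09,"y":0,"z":0,"claw":0.001}]'

```text
time_s: 2.3
tcp_pos: [0.1536, 0.5536, 0.3221]
orientation: [[-0.001, 0.268, 0.964], [-0.002, 0.964, -0.268], [-1.0, -0.002, -0.0]]
ft_force: [1.1, 1.1, 1.5]
gripper_width: 0.0589
```

Emit:
servo_tool --motion '[{"wx":0,"wy":0,"wz":0,"x":0,"y":-0.36,"z":0.528,"claw":0.001},{"wx":0,"wy":0,"wz":0,"x":0,"y":-0.36,"z":0.528,"claw":0.001},{"wx":0,"wy":0,"wz":0,"x":0,"y":-0.36,"z":0.528,"claw":0.001},{"wx":0,"wy":0,"wz":0,"x":0,"y":-0.36,"z":0.528,"claw":0.001},{"wx":0,"wy":0,"wz":0,"x":0,"y":-0.36,"z":0.528,"claw":0.001},{"wx":0,"wy":0,"wz":0,"x":0,"y":-0.36,"z":0.528,"claw":0.001},{"wx":0,"wy":0,"wz":0,"x":0,"y":-0.36,"z":0.528,"claw":0.001},{"wx":0,"wy":0,"wz":0,"x":0,"y":-0.36,"z":0.528,"claw":0.001},{"wx":0,"wy":0,"wz":0,"x":0,"y":-0.36,"z":0.528,"claw":0.001},{"wx":0,"wy":0,"wz":0,"x":0,"y":-0.36,"z":0.528,"claw":0.001},{"wx":0,"wy":0,"wz":0,"x":0,"y":-0.36,"z":0.528,"claw":0.001},{"wx":0,"wy":0,"wz":0,"x":0,"y":-0.36,"z":0.528,"claw":0.001},{"wx":0,"wy":0,"wz":0,"x":0,"y":-0.36,"z":0.528,"claw":0.001},{"wx":0,"wy":0,"wz":0,"x":0,"y":-0.36,"z":0.528,"claw":0.001},{"wx":0,"wy":0,"wz":0,"x":0,"y":-0.36,"z":0.528,"claw":0.001},{"wx":0,"wy":0,"wz":0,"x":0,"y":-0.36,"z":0.528,"claw":0.001}]'

```text
time_s: 3.9
tcp_pos: [0.5657, 0.0667, 0.3213]
orientation: [[-0.0, 0.267, 0.964], [0.0, 0.964, -0.267], [-1.0, 0.0, -0.001]]
ft_force: [-0.5, 0.3, -0.5]
gripper_width: 0.001
```

```bash
python3 -c "
from h import *
S=get_image('side');T=get_image('top')
a=cv2.resize(S['pixels'][110:270,200:420],None,fx=3.6,fy=3.6)[:, :400*2]
b=cv2.resize(T['pixels'][110:260,170:390],None,fx=3.6,fy=3.6)
s=np.vstack([a[::2,::2],b[::2,::2]])
cv2.imwrite('pics/1.png',b[...,::-1])
print(sense()['tcp_pos'])"
```

```text
[0.56566654 0.06714226 0.32156166]
```

View pics/1.png

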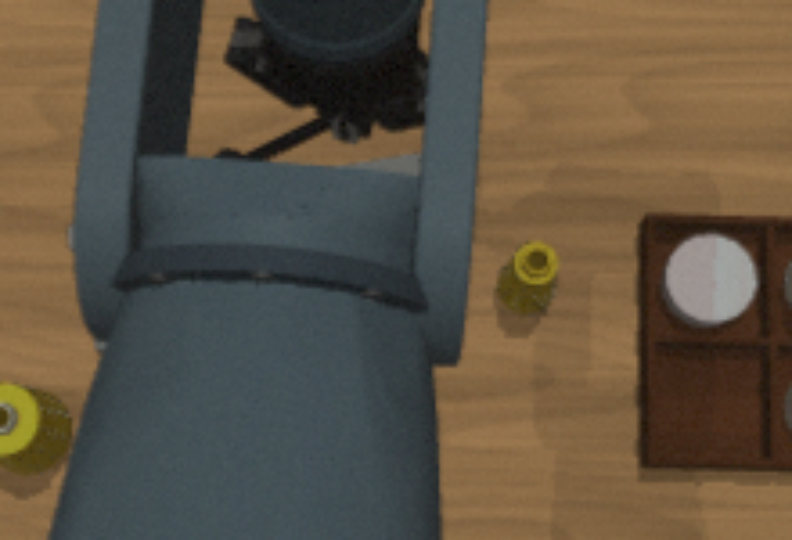

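The top view is blocked by the arm; the yellow cone and tray are undisturbed. I descend and push the bar along an arc.

Emit:
servo_tool --motion '[{"wx":0,"wy":0,"wz":0,"x":0.04,"y":0,"z":0,"claw":0.001},{"wx":0,"wy":0,"wz":0,"x":0.08,"y":0,"z":0,"claw":0.001},{"wx":0,"wy":0,"wz":0,"x":0.113,"y":0,"z":0,"claw":0.001},{"wx":0,"wy":0,"wz":0,"x":0.113,"y":0,"z":0,"claw":0.001},{"wx":0,"wy":0,"wz":0,"x":0.113,"y":0.006,"z":0.008,"claw":0.001},{"wx":0,"wy":0,"wz":0,"x":0.113,"y":0.012,"z":0.016,"claw":0.001},{"wx":0,"wy":0,"wz":0,"x":0.113,"y":0.019,"z":0.026,"claw":0.001},{"wx":0,"wy":0,"wz":0,"x":0.113,"y":0.026,"z":0.036,"claw":0.001},{"wx":0,"wy":0,"wz":0,"x":0.113,"y":0.034,"z":0.045,"claw":0.001},{"wx":0,"wy":0,"wz":0,"x":0.113,"y":0.042,"z":0.05,"claw":0.001},{"wx":0,"wy":0,"wz":0,"x":0.113,"y":0.05,"z":0.0535,"claw":0.001},{"wx":0,"wy":0,"wz":0,"x":0.113,"y":0.058,"z":0.056,"claw":0.001},{"wx":0,"wy":0,"wz":0,"x":0.113,"y":0.066,"z":0.058,"claw":0.001},{"wx":0,"wy":0,"wz":0,"x":0.113,"y":0.066,"z":0.058,"claw":0.001},{"wx":0,"wy":0,"wz":0,"x":0.113,"y":0.066,"z":0.058,"claw":0.001}]'

```text
time_s: 5.5
tcp_pos: [0.6396, 0.1143, 0.2082]
orientation: [[-0.0, 0.267, 0.964], [-0.0, 0.964, -0.267], [-1.0, -0.0, -0.0]]
ft_force: [0.2, -0.8, -0.9]
gripper_width: 0.0008
```

```bash
python3 -c "
from h import *
S=get_image('side')
cv2.imwrite('pics/2.png',cv2.resize(S['pixels'][110:270,200:420],None,fx=3.6,fy=3.6)[...,::-1])"
```

```text
(no output)
```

View pics/2.png

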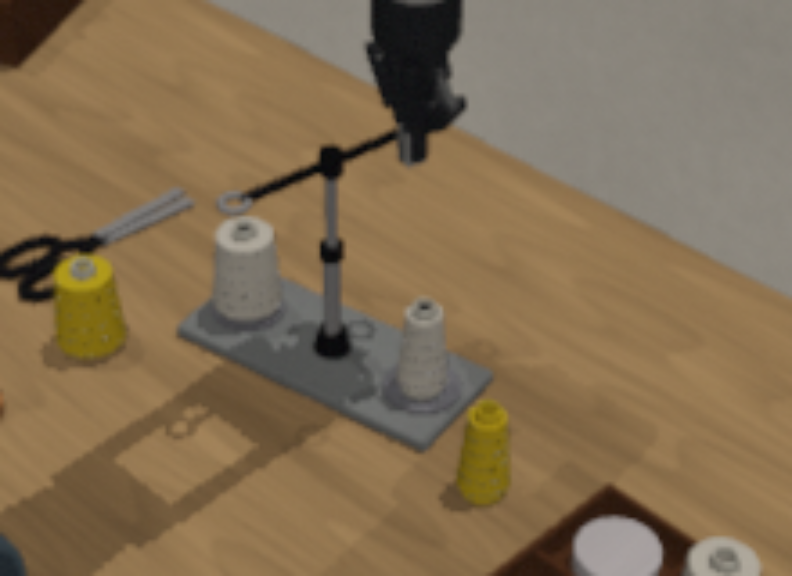

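The bar now stands roughly across the stand: near eyelet at (265,166) and hub at (292,154) in full-image pixels. The cones and base have not moved. I back off and go above the thin cone.

Emit:
servo_tool --motion '[{"wx":0,"wy":0,"wz":0,"x":0,"y":-0.02,"z":0,"claw":0.001},{"wx":0,"wy":0,"wz":0,"x":0,"y":-0.035,"z":-0.01,"claw":0.001},{"wx":0,"wy":0,"wz":0,"x":-0.04,"y":-0.04,"z":-0.01,"claw":0.001},{"wx":0,"wy":0,"wz":0,"x":-0.06,"y":-0.05,"z":-0.02,"claw":0.001},{"wx":0,"wy":0,"wz":0,"x":-0.06,"y":-0.08,"z":-0.04,"claw":0.04},{"wx":0,"wy":0,"wz":0,"x":-0.06,"y":-0.08,"z":-0.04,"claw":0.085},{"wx":0,"wy":0,"wz":0,"x":-0.01,"y":-0.08,"z":-0.04,"claw":0.085},{"wx":0,"wy":0,"wz":0,"x":0.04,"y":-0.08,"z":-0.04,"claw":0.085},{"wx":0,"wy":0,"wz":0,"x":0.058,"y":-0.08,"z":-0.04,"claw":0.085},{"wx":0,"wy":0,"wz":0,"x":0.058,"y":-0.08,"z":-0.04,"claw":0.085}]'

```text
time_s: 6.55
tcp_pos: [0.577, 0.0479, 0.1461]
orientation: [[-0.008, 0.268, 0.963], [0.001, 0.963, -0.268], [-1.0, -0.001, -0.008]]
ft_force: [-0.3, -0.2, 0.7]
gripper_width: 0.0849
```

```bash
cat > c.py <<'E'
from h import *
np.set_printoptions(precision=4,suppress=True)
S=get_image('side');t=cv2.imread('pics/t0.png');T=get_image('top')
f=lambda u,v:[u/560,v/420]
for n,u,v,z in(('thin top',317.8,195.3,.113),('full top',268,173.9,.113),('eyelet',265.3,166.4,.225),('hub',292,154.9,.225)):print(n,atz(S,f(u,v),z))
for r in pinpoint(S,'thin_mid')[:2]:print('thin',r['confidence'],atz(S,r['point'],.0655))
print(sense()['tcp_pos'],sense()['gripper_width'])
p=sense()['tcp_pos'];print('tcp px',proj(S,p))
a=cv2.resize(S['pixels'][130:260,230:400],None,fx=3.2,fy=3.2,interpolation=2)[...,::-1]
b=cv2.resize(t[130:230,160:320],None,fx=2.4,fy=2.4,interpolation=2)
c=np.zeros((a.shape[0]*0+416+180,800,3),np.uint8);c[:416,:544]=a;c[416-0:596,:384]=b[:180]
cv2.imwrite('pics/3.png',c)
E
python3 c.py
```

```text
thin top [0.5865 0.0431 0.113 ]
full top [0.5552 0.2372 0.113 ]
eyelet [0.4761 0.1602 0.225 ]
hub [0.5745 0.1438 0.225 ]
thin 0.64 [ 0.521  -0.0802  0.0655]
thin 0.54 [0.5851 0.0486 0.0655]
[0.5811 0.0475 0.1519] 0.08491300968874964
tcp px [315.9551 185.7834]
```

View pics/3.png

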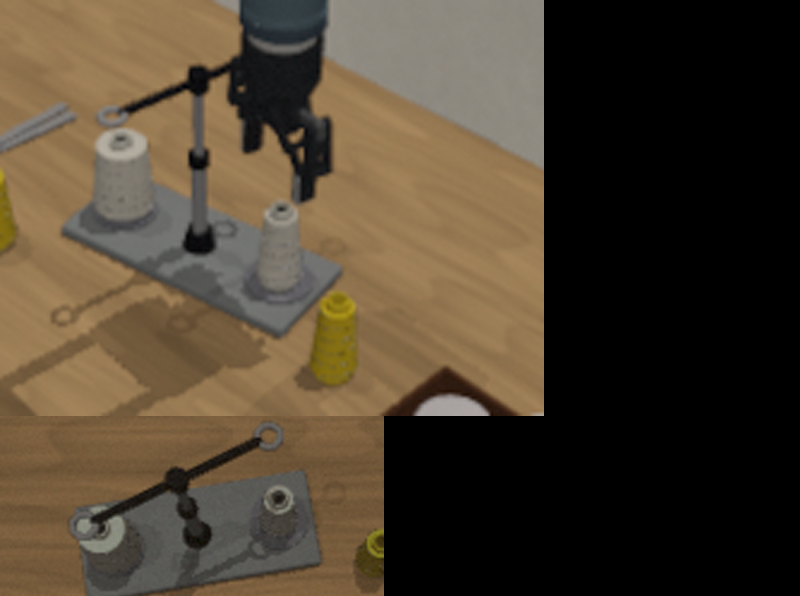

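Side view: the gripper straddles the cone top at crop (281,208). The top view shows the stand turned about 9°, which agrees with the cone-to-cone direction. I shift slightly, descend and grip.

Emit:
servo_tool --motion '[{"wx":0,"wy":0,"wz":0,"x":0,"y":-0.002,"z":0.006,"claw":0.085},{"wx":0,"wy":0,"wz":0,"x":0.03,"y":-0.002,"z":0.006,"claw":0.085},{"wx":0,"wy":0,"wz":0,"x":0.06,"y":-0.002,"z":0.006,"claw":0.085},{"wx":0,"wy":0,"wz":0,"x":0.09,"y":-0.002,"z":0.006,"claw":0.085},{"wx":0,"wy":0,"wz":0,"x":0.09,"y":-0.002,"z":0.006,"claw":0.085},{"wx":0,"wy":0,"wz":0,"x":0.09,"y":-0.002,"z":0.006,"claw":0.05},{"wx":0,"wy":0,"wz":0,"x":0.09,"y":-0.002,"z":0.006,"claw":0.045},{"wx":0,"wy":0,"wz":0,"x":0.09,"y":-0.002,"z":0.006,"claw":0.04},{"wx":0,"wy":0,"wz":0,"x":0.09,"y":-0.002,"z":0.006,"claw":0.03},{"wx":0,"wy":0,"wz":0,"x":0.09,"y":-0.002,"z":0.006,"claw":0.03},{"wx":0,"wy":0,"wz":0,"x":0.09,"y":-0.002,"z":0.006,"claw":0.03},{"wx":0,"wy":0,"wz":0,"x":0.09,"y":-0.002,"z":0.006,"claw":0.03}]' --grip_force 25

```text
time_s: 7.9
tcp_pos: [0.5874, 0.0447, 0.063]
orientation: [[0.005, 0.267, 0.964], [0.001, 0.964, -0.267], [-1.0, 0.002, 0.005]]
ft_force: [1.4, 3.8, 5.0]
gripper_width: 0.0378
```

```bash
python3 -c "
from h import *
S=get_image('side')
s=sense();print(s['tcp_pos'],s['ft_force'],s['gripper_width'])
cv2.imwrite('pics/4.png',cv2.resize(S['pixels'][130:260,230:400],None,fx=3.2,fy=3.2,interpolation=2)[...,::-1])"
```

```text
[0.58737383 0.04473289 0.06303513] [0.63767212 2.41489383 5.73954064] 0.037949703118242
```

View pics/4.png

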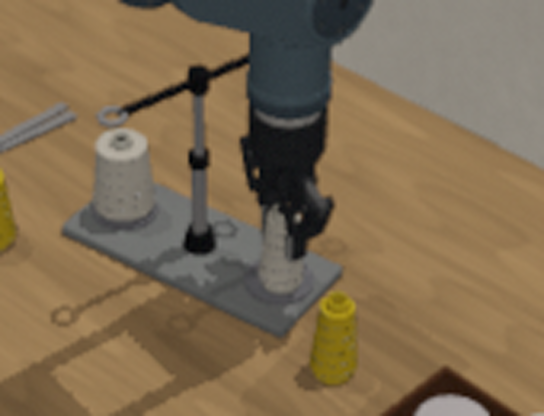

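The jaws hold the cone (width 37.8 mm is the expected diameter at 60 mm height). I lift it straight up.

Emit:
servo_tool --motion '[{"wx":0,"wy":0,"wz":0,"x":-0.01,"y":0,"z":0,"claw":0.03},{"wx":0,"wy":0,"wz":0,"x":-0.025,"y":0,"z":0,"claw":0.03},{"wx":0,"wy":0,"wz":0,"x":-0.045,"y":0,"z":0,"claw":0.03},{"wx":0,"wy":0,"wz":0,"x":-0.065,"y":0,"z":0,"claw":0.03},{"wx":0,"wy":0,"wz":0,"x":-0.085,"y":0,"z":0,"claw":0.03},{"wx":0,"wy":0,"wz":0,"x":-0.105,"y":0,"z":0,"claw":0.03},{"wx":0,"wy":0,"wz":0,"x":-0.125,"y":0,"z":0,"claw":0.03},{"wx":0,"wy":0,"wz":0,"x":-0.145,"y":0,"z":0,"claw":0.03},{"wx":0,"wy":0,"wz":0,"x":-0.15,"y":0,"z":0,"claw":0.03},{"wx":0,"wy":0,"wz":0,"x":-0.15,"y":0,"z":0,"claw":0.03}]'

```text
time_s: 8.95
tcp_pos: [0.5857, 0.0438, 0.2121]
orientation: [[0.003, 0.268, 0.964], [-0.001, 0.964, -0.268], [-1.0, 0.0, 0.003]]
ft_force: [-0.5, 0.4, -0.9]
gripper_width: 0.038
```

```bash
python3 -c "
from h import *
S=get_image('side')
s=sense();print(s['tcp_pos'],s['ft_force'],s['gripper_width'])
for r in pinpoint(S,'thin_mid')[:2]:print(r)
print(proj(S,s['tcp_pos']-np.array([0,0,0])),proj(S,s['tcp_pos']+np.array([0,0,.008])))
cv2.imwrite('pics/5.png',cv2.resize(S['pixels'][90:250,230:450],None,fx=3.2,fy=3.2,interpolation=2)[...,::-1])"
```

```text
[0.5850018  0.04393441 0.21064633] [-1.12348422 -0.23145705 -1.05616828] 0.03777072227528951
{'point': [0.5691, 0.4038], 'confidence': 0.66}
{'point': [0.5918, 0.5567], 'confidence': 0.63}
[318.2415643  170.49496958] [318.32362063 168.3570594 ]
```

View pics/5.png

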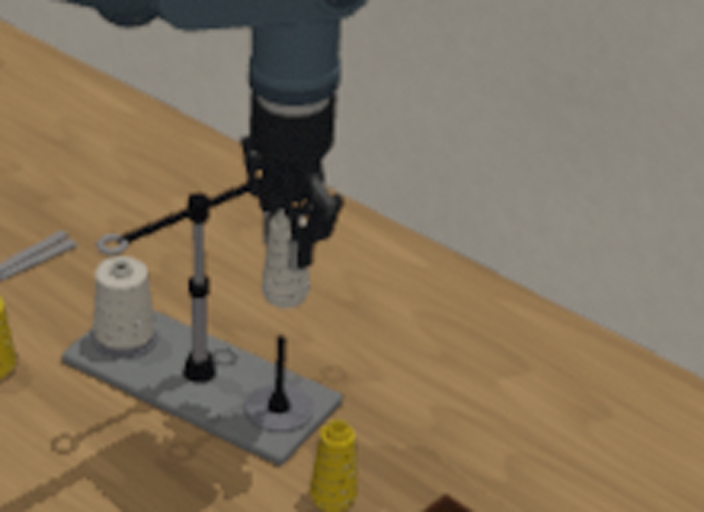

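Cone lifted clear of the pin (pin tip at crop (280,338)). On to the tray, then hover.

Emit:
servo_tool --motion '[{"wx":0,"wy":0,"wz":0,"x":0,"y":-0.03,"z":-0.007,"claw":0.03},{"wx":0,"wy":0,"wz":0,"x":0,"y":-0.06,"z":-0.015,"claw":0.03},{"wx":0,"wy":0,"wz":0,"x":0,"y":-0.1,"z":-0.025,"claw":0.03},{"wx":0,"wy":0,"wz":0,"x":0,"y":-0.14,"z":-0.035,"claw":0.03},{"wx":0,"wy":0,"wz":0,"x":0,"y":-0.18,"z":-0.045,"claw":0.03},{"wx":0,"wy":0,"wz":0,"x":0,"y":-0.22,"z":-0.055,"claw":0.03},{"wx":0,"wy":0,"wz":0,"x":0,"y":-0.25,"z":-0.062,"claw":0.03},{"wx":0,"wy":0,"wz":0,"x":0,"y":-0.275,"z":-0.068,"claw":0.03},{"wx":0,"wy":0,"wz":0,"x":0,"y":-0.283,"z":-0.07,"claw":0.03},{"wx":0,"wy":0,"wz":0,"x":0.03,"y":-0.283,"z":-0.07,"claw":0.03},{"wx":0,"wy":0,"wz":0,"x":0.06,"y":-0.283,"z":-0.07,"claw":0.03},{"wx":0,"wy":0,"wz":0,"x":0.09,"y":-0.283,"z":-0.07,"claw":0.03},{"wx":0,"wy":0,"wz":0,"x":0.11,"y":-0.283,"z":-0.07,"claw":0.03},{"wx":0,"wy":0,"wz":0,"x":0.11,"y":-0.283,"z":-0.07,"claw":0.03}]'

```text
time_s: 10.45
tcp_pos: [0.4396, -0.2073, 0.0966]
orientation: [[-0.006, 0.267, 0.964], [0.005, 0.964, -0.267], [-1.0, 0.003, -0.007]]
ft_force: [-0.1, 0.1, 0.1]
gripper_width: 0.0379
```

```bash
python3 -c "
from h import *
S=get_image('side');T=get_image('top')
s=sense();print(s['tcp_pos'],s['ft_force'],s['gripper_width'])
for P in(S,T):
  for r in pinpoint(P,'slot')[:2]:print('slot',r['confidence'],atz(P,r['point'],.006))
  for r in pinpoint(P,'stand')[:2]:print('stand',r['confidence'],atz(P,r['point'],0))
  for r in pinpoint(P,'mast_top')[:1]:print('mast',r['confidence'],atz(P,r['point'],.225))
a=cv2.resize(S['pixels'][200:340,280:450],None,fx=2.3,fy=2.3,interpolation=2)
b=cv2.resize(T['pixels'][110:270,170:440],None,fx=2.9,fy=2.9,interpolation=2)
c=np.zeros((800,800,3),np.uint8)
c=np.zeros((322+278,800,3),np.uint8);c[:322,:391]=a;b=cv2.resize(T['pixels'][120:250,180:440],None,fx=2.13,fy=2.13,interpolation=2);c[322:322+b.shape[0],:b.shape[1]]=b[:278]
cv2.imwrite('pics/6.png',c[...,::-1])"
```

```text
[ 0.4418587  -0.2091821   0.10001029] [ 0.48085091 -1.27786447 -0.9624107 ] 0.03801596004665538
slot 0.8 [ 0.43506637 -0.20774318  0.006     ]
stand 0.91 [0.57626372 0.15374311 0.        ]
slot 0.66 [ 0.43776281 -0.20565412  0.006     ]
stand 0.78 [0.57116981 0.14700695 0.        ]
mast 0.65 [0.57307722 0.14425968 0.225     ]
```

View pics/6.png

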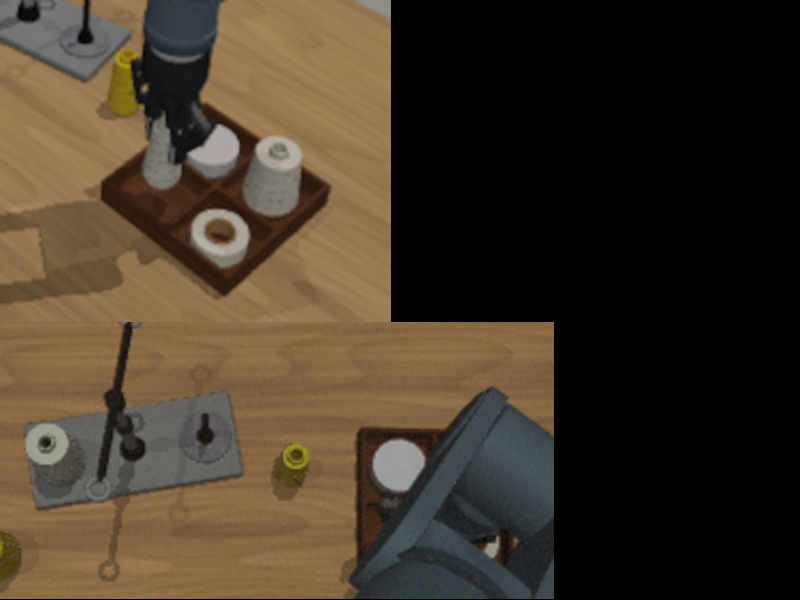

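Cone hovers over the empty compartment, foot at about (163,182) of the side crop, with other items in place. I correct by 5 mm and lower it.

Emit:
servo_tool --motion '[{"wx":0,"wy":0,"wz":0,"x":0,"y":0,"z":-0.005,"claw":0.03},{"wx":0,"wy":0,"wz":0,"x":0.015,"y":0,"z":-0.005,"claw":0.03},{"wx":0,"wy":0,"wz":0,"x":0.03,"y":0,"z":-0.005,"claw":0.03},{"wx":0,"wy":0,"wz":0,"x":0.04,"y":0,"z":-0.005,"claw":0.03},{"wx":0,"wy":0,"wz":0,"x":0.044,"y":0,"z":-0.005,"claw":0.03},{"wx":0,"wy":0,"wz":0,"x":0.047,"y":0,"z":-0.005,"claw":0.03},{"wx":0,"wy":0,"wz":0,"x":0.047,"y":0,"z":-0.005,"claw":0.03},{"wx":0,"wy":0,"wz":0,"x":0.047,"y":0,"z":-0.005,"claw":0.03}]'

```text
time_s: 11.65
tcp_pos: [0.4375, -0.2088, 0.0537]
orientation: [[0.001, 0.267, 0.964], [-0.001, 0.964, -0.267], [-1.0, -0.0, 0.001]]
ft_force: [0.1, 0.3, -0.1]
gripper_width: 0.038
```

No contact force yet, so I creep down.

Emit:
servo_tool --motion '[{"wx":0,"wy":0,"wz":0,"x":0.001,"y":0,"z":0,"claw":0.03},{"wx":0,"wy":0,"wz":0,"x":0.002,"y":0,"z":0,"claw":0.03},{"wx":0,"wy":0,"wz":0,"x":0.003,"y":0,"z":0,"claw":0.03},{"wx":0,"wy":0,"wz":0,"x":0.003,"y":0,"z":0,"claw":0.03},{"wx":0,"wy":0,"wz":0,"x":0.003,"y":0,"z":0,"claw":0.03}]'

```text
time_s: 12.15
tcp_pos: [0.4375, -0.2088, 0.051]
orientation: [[0.001, 0.267, 0.964], [-0.001, 0.964, -0.267], [-1.0, -0.0, 0.001]]
ft_force: [-2.2, 0.9, 5.7]
gripper_width: 0.038
```

Contact (5.7 N). Release, then rise.

Emit:
servo_tool --motion '[{"wx":0,"wy":0,"wz":0,"x":0,"y":0,"z":0,"claw":0.04},{"wx":0,"wy":0,"wz":0,"x":0,"y":0,"z":0,"claw":0.045},{"wx":0,"wy":0,"wz":0,"x":0,"y":0,"z":0,"claw":0.06},{"wx":0,"wy":0,"wz":0,"x":0,"y":0,"z":0,"claw":0.085},{"wx":0,"wy":0,"wz":0,"x":0,"y":0,"z":0,"claw":0.085},{"wx":0,"wy":0,"wz":0,"x":0,"y":0,"z":0,"claw":0.085},{"wx":0,"wy":0,"wz":0,"x":-0.02,"y":0,"z":0,"claw":0.085},{"wx":0,"wy":0,"wz":0,"x":-0.06,"y":0,"z":0,"claw":0.085},{"wx":0,"wy":0,"wz":0,"x":-0.1,"y":0,"z":0,"claw":0.085},{"wx":0,"wy":0,"wz":0,"x":-0.15,"y":0,"z":0,"claw":0.085},{"wx":0,"wy":0,"wz":0,"x":-0.2,"y":0,"z":0,"claw":0.085},{"wx":0,"wy":0,"wz":0,"x":-0.25,"y":0,"z":0,"claw":0.085},{"wx":0,"wy":0,"wz":0,"x":-0.25,"y":0,"z":0,"claw":0.085}]'

```text
time_s: 13.45
tcp_pos: [0.44, -0.2108, 0.3085]
orientation: [[0.011, 0.267, 0.964], [-0.009, 0.964, -0.267], [-1.0, -0.006, 0.013]]
ft_force: [0.5, 0.2, -0.1]
gripper_width: 0.0847
```

```bash
python3 -c "
from h import *
S=get_image('side');T=get_image('top')
s=sense();print(s['tcp_pos'],s['ft_force'],s['gripper_width'])
f=lambda u,v:[u/560,v/420]
# top crop eyelet/hub pixels of previous picture
for u,v in((98,489-322),(115,400-322)):print(atz(T,f(180+u/2.13,120+v/2.13),.225))
for u,v,z in((205,420-322,.11),(46,443-322,.113)):print('pin/full top',atz(T,f(180+u/2.13,120+v/2.13),z))
a=cv2.resize(S['pixels'][190:330,280:450],None,fx=3.5,fy=3.5,interpolation=2)
cv2.imwrite('pics/7.png',a[...,::-1])"
```

```text
[ 0.43766099 -0.20891739  0.30163662] [-1.11735452 -0.52229912 -0.79236781] 0.08512383149545942
[0.4720164  0.16387727 0.225     ]
[0.57156517 0.14590718 0.225     ]
pin/full top [0.5808716  0.04732208 0.11      ]
pin/full top [0.55387427 0.24376309 0.113     ]
```

View pics/7.png

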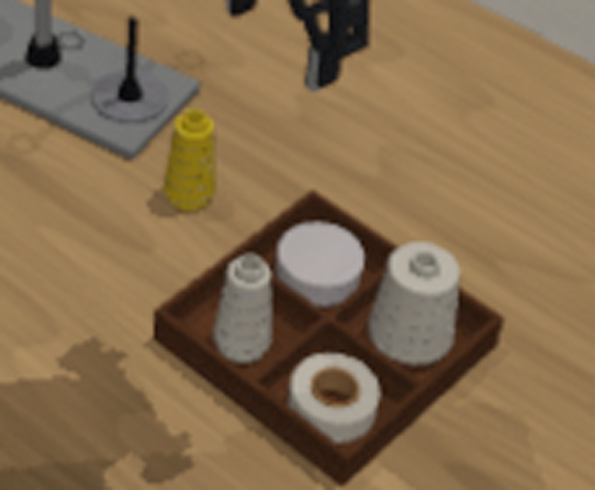

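The thin cone stands upright in the empty compartment (foot at crop (243,350)), and the neighbours are in place. Next I go to the bar's robot-side arm with fingers shut.

Emit:
servo_tool --motion '[{"wx":0,"wy":0,"wz":0,"x":0,"y":0.04,"z":-0.003,"claw":0.001},{"wx":0,"wy":0,"wz":0,"x":0,"y":0.08,"z":-0.006,"claw":0.001},{"wx":0,"wy":0,"wz":0,"x":0,"y":0.12,"z":-0.01,"claw":0.001},{"wx":0,"wy":0,"wz":0,"x":0,"y":0.16,"z":-0.013,"claw":0.001},{"wx":0,"wy":0,"wz":0,"x":0,"y":0.2,"z":-0.016,"claw":0.001},{"wx":0,"wy":0,"wz":0,"x":0,"y":0.24,"z":-0.019,"claw":0.001},{"wx":0,"wy":0,"wz":0,"x":0,"y":0.28,"z":-0.022,"claw":0.001},{"wx":0,"wy":0,"wz":0,"x":0,"y":0.31,"z":-0.025,"claw":0.001},{"wx":0,"wy":0,"wz":0,"x":0,"y":0.319,"z":-0.0255,"claw":0.001},{"wx":0,"wy":0,"wz":0,"x":0,"y":0.319,"z":-0.0255,"claw":0.001},{"wx":0,"wy":0,"wz":0,"x":0.03,"y":0.319,"z":-0.0255,"claw":0.001},{"wx":0,"wy":0,"wz":0,"x":0.07,"y":0.319,"z":-0.0255,"claw":0.001},{"wx":0,"wy":0,"wz":0,"x":0.093,"y":0.319,"z":-0.0255,"claw":0.001},{"wx":0,"wy":0,"wz":0,"x":0.093,"y":0.319,"z":-0.0255,"claw":0.001},{"wx":0,"wy":0,"wz":0,"x":0.093,"y":0.319,"z":-0.0255,"claw":0.001}]'

```text
time_s: 15.05
tcp_pos: [0.4978, 0.1045, 0.2073]
orientation: [[-0.001, 0.269, 0.963], [-0.0, 0.963, -0.269], [-1.0, -0.001, -0.001]]
ft_force: [0.4, -1.0, -0.3]
gripper_width: 0.001
```

Emit:
servo_tool --motion '[{"wx":0,"wy":0,"wz":0,"x":0,"y":0.015,"z":-0.002,"claw":0.001},{"wx":0,"wy":0,"wz":0,"x":0,"y":0.025,"z":-0.003,"claw":0.001},{"wx":0,"wy":0,"wz":0,"x":0,"y":0.034,"z":-0.004,"claw":0.001},{"wx":0,"wy":0,"wz":0,"x":0,"y":0.045,"z":-0.006,"claw":0.001},{"wx":0,"wy":0,"wz":0,"x":0,"y":0.057,"z":-0.008,"claw":0.001},{"wx":0,"wy":0,"wz":0,"x":0,"y":0.069,"z":-0.007,"claw":0.001},{"wx":0,"wy":0,"wz":0,"x":0,"y":0.08,"z":-0.005,"claw":0.001},{"wx":0,"wy":0,"wz":0,"x":0,"y":0.089,"z":-0.001,"claw":0.001},{"wx":0,"wy":0,"wz":0,"x":0,"y":0.097,"z":0.003,"claw":0.001},{"wx":0,"wy":0,"wz":0,"x":0,"y":0.106,"z":0.011,"claw":0.001},{"wx":0,"wy":0,"wz":0,"x":0,"y":0.112,"z":0.0175,"claw":0.001},{"wx":0,"wy":0,"wz":0,"x":0,"y":0.112,"z":0.0175,"claw":0.001},{"wx":0,"wy":0,"wz":0,"x":0,"y":0.112,"z":0.0175,"claw":0.001}]'

```text
time_s: 16.35
tcp_pos: [0.5447, 0.2088, 0.207]
orientation: [[-0.001, 0.268, 0.964], [-0.0, 0.964, -0.268], [-1.0, -0.0, -0.001]]
ft_force: [-1.1, 0.6, -0.3]
gripper_width: 0.0008
```

Emit:
servo_tool --motion '[{"wx":0,"wy":0,"wz":0,"x":0,"y":0,"z":-0.02,"claw":0.001},{"wx":0,"wy":0,"wz":0,"x":0,"y":0,"z":-0.05,"claw":0.001},{"wx":0,"wy":0,"wz":0,"x":-0.05,"y":0,"z":-0.05,"claw":0.001},{"wx":0,"wy":0,"wz":0,"x":-0.1,"y":0,"z":-0.05,"claw":0.001},{"wx":0,"wy":0,"wz":0,"x":-0.1,"y":0.04,"z":-0.08,"claw":0.001},{"wx":0,"wy":0,"wz":0,"x":-0.1,"y":0.08,"z":-0.11,"claw":0.001},{"wx":0,"wy":0,"wz":0,"x":-0.1,"y":0.12,"z":-0.14,"claw":0.001},{"wx":0,"wy":0,"wz":0,"x":-0.1,"y":0.16,"z":-0.17,"claw":0.001},{"wx":0,"wy":0,"wz":0,"x":-0.1,"y":0.2,"z":-0.2,"claw":0.001},{"wx":0,"wy":0,"wz":0,"x":-0.1,"y":0.24,"z":-0.24,"claw":0.001},{"wx":0,"wy":0,"wz":0,"x":-0.1,"y":0.25,"z":-0.25,"claw":0.001},{"wx":0,"wy":0,"wz":0,"x":-0.1,"y":0.25,"z":-0.25,"claw":0.001}]'

```text
time_s: 17.55
tcp_pos: [0.3684, 0.5187, 0.3069]
orientation: [[-0.001, 0.264, 0.965], [0.0, 0.965, -0.264], [-1.0, -0.0, -0.001]]
ft_force: [0.2, -1.1, -0.2]
gripper_width: 0.0007
```

```bash
python3 -c "
from h import *
S=get_image('side');T=get_image('top')
b=cv2.resize(T['pixels'][120:260,170:430],None,fx=3.05,fy=3.05,interpolation=2)
cv2.imwrite('pics/8.png',b[...,::-1])
print(b.shape,sense()['tcp_pos'])
for n,z in dict(stand=0,full_mid=.0655,spare=0,binding=.006,tin=.006,shears=0,cushion=0,thin_mid=.0535,slot=.006).items():
  for r in pinpoint(T,n)[:3]:print(n,round(r['confidence'],2),atz(T,r['point'],z).round(3))
"
```

```text
(427, 793, 3) [0.37050646 0.51629481 0.30705222]
stand 0.89 [0.566 0.147 0.   ]
full_mid 0.95 [0.549 0.246 0.065]
full_mid 0.7 [0.43  0.32  0.065]
full_mid 0.66 [ 0.472 -0.236  0.065]
spare 0.63 [ 0.528 -0.306  0.   ]
binding 0.74 [ 0.437 -0.295  0.006]
tin 0.78 [ 0.536 -0.199  0.006]
shears 0.89 [0.524 0.441 0.   ]
cushion 0.81 [0.276 0.338 0.   ]
thin_mid 0.68 [ 0.55  -0.065  0.054]
thin_mid 0.5 [ 0.441 -0.204  0.054]
slot 0.8 [ 0.448 -0.206  0.006]
slot 0.57 [0.569 0.144 0.006]
slot 0.54 [ 0.532 -0.311  0.006]
```

View pics/8.png

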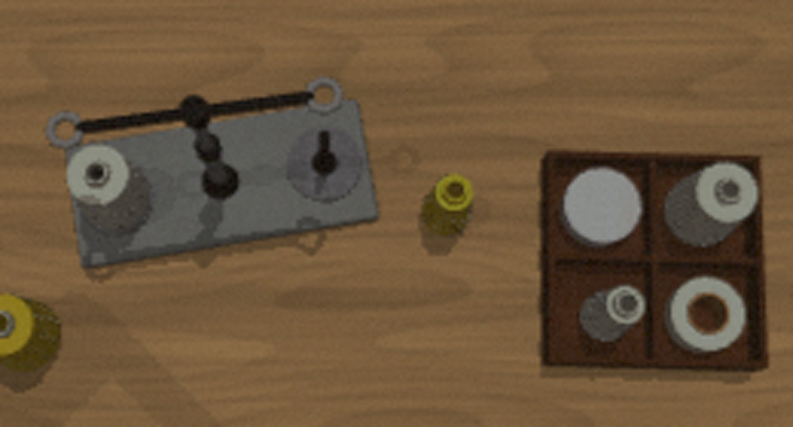

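Bar slope (65,129)–(324,95) is about 7.5°. The pin tip to full cone line, (323,140)–(96,172), is about 8°, so the bar is in line. The thin cone stands in its compartment and nothing else has moved.

```bash
python3 -c "
from cell import *
print(finish_job())"
```

```text
the job is handed in; nothing more can be done
None
```

I did all the steps and handed the job in after about 18 s of robot time; handing in returned no verdict.

- **Guide bar aside:** I pushed it with shut fingers to about 1.25 rad from its line over the pins. Both cameras agreed on the angle to about 1°.
- **Thin cone:** The gripper closed on it at 38 mm, as expected 60 mm above its foot. I lifted it 150 mm straight up off the pin and lowered it into the empty compartment. It met the floor at 5.7 N before I released it.
- **Guide bar back:** I pushed it back by its other arm. In the last top view it lies at about 7.5°, and the line over the pins at about 8°, well inside the 0.18 rad limit. Measured from the edge of the stand's base, that line was nearer 9.7°, a gap of about 0.04 rad, also inside the limit.

**Last checks:** In the last top view the thin cone is about 4 mm from my estimate of the compartment's centre. It looked upright in the side view taken just after release. The network's estimates of that centre varied by about 13 mm, still well inside the 32 mm limit.

The stand, full cone and the other objects measured within about 15 mm of their first estimates, which is about how much the network readings scatter. The robot stands clear of everything.

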